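Dispense one battery and slide it onto the job card

TASK

Press the battery dispenser's red plunger fully in once and let it spring back, so that a single block battery drops out of the outlet. Then, without picking it up, nudge that battery aside with your fingertips until it lies flat and wholly on the orange job card. Leave the other batteries in the dispenser and the other things on the desk where they are.

Things in the scene. Friction and masses are not known exactly. Their poses are not given: they have to be found in the camera images.
- dispenser: 9-volt block battery dispenser, fixed: aluminium magazine 34.5 (x) by 56.5 (y) by 62 mm high on a 2.5 mm base plate (x -62 to 17.5, y +-42 mm); behind it a slide housing 51.5 mm wide, 28 mm high (x -62 to -17) with the plunger rod out to -x. Origin on the table under the magazine's centre; x points from plunger to outlet, a low opening in the +x face (x = 17.5 mm); z up.
- plunger (a joint): Travel of the plunger in m along the dispenser's +x: 0 = out (at rest), 0.036 = fully in, at its stop. Spring: 2.5 N at rest, 6.5 N fully in; pushing the battery adds up to about 2 N. The battery clears the outlet only in the last 2 mm. Let go, it springs back to 0 and the next battery falls into place.
- knob (a point): Centre of the flat back face of the plunger's round red knob, 24 mm in diameter, 10 mm thick, level axis 14 mm above the table, 108 mm behind the dispenser's origin when at rest; push it along the dispenser's +x.
- battery1_center (a point): Centre of the lowest battery in the magazine, the one to dispense: black and copper block 26.5 (x) by 48.5 (y) by 17.5 mm (z), 45 g, two snap terminals on its +y end; axes along its edges, at first those of the dispenser. Pushed out, it lies on the table with its centre about 35 mm from the dispenser's origin (+x), its back about 4 mm from the magazine's face.
- battery1_corner0 (a point): Bottom corner of the lowest battery at +13.25 mm in x, +24.25 mm in y and -8.75 mm in z from its centre, in the battery's frame.
- battery1_corner1 (a point): Bottom corner of the lowest battery at +13.25 mm in x, -24.25 mm in y and -8.75 mm in z from its centre, in the battery's frame.
- battery1_corner2 (a point): Bottom corner of the lowest battery at -13.25 mm in x, +24.25 mm in y and -8.75 mm in z from its centre, in the battery's frame.
- battery1_corner3 (a point): Bottom corner of the lowest battery at -13.25 mm in x, -24.25 mm in y and -8.75 mm in z from its centre, in the battery's frame.
- battery2_center (a point): Centre of the second battery (same size), standing on the lowest one in the magazine. It must stay in the magazine.
- battery3_center (a point): Centre of the third, topmost battery (same size), its top 55 mm above the table. It must stay in the magazine.
- card_orange: Orange paper job card with a white strip along its +x edge, 140 mm (x) by 100 mm (y), flat on the table (things slide over its edge freely). It lies to one side of the outlet. Origin at its centre, z up.
- card_blue: Blue job card of the same size, flat on the table on the other side of the outlet, with an ear cushion on it. Origin at its centre, z up.
- cushion_center (a point): Centre of a black ring-shaped ear cushion, 70 mm in diameter, 16 mm high, loose on the blue card.
- screwdriver: Screwdriver with a yellow handle, 140 mm long, lying on the table on the right of the plunger (seen from the plunger towards the outlet). Origin under its middle, x along it towards the tip.
- jar_center (a point): Centre of a small round jar of screws with a white lid, 54 mm in diameter, 64 mm high, standing on the left of the plunger.
There are look-alikes about, which are no part of the job. What is shaped like the part that bears battery3_center but white is not meant.

How it is judged (in metres and radians):
On the way, in this order (a step that is already met when the one before it is completed fails the run):
1. the plunger is pressed fully in (value of joint plunger above 0.0335 m), for 0.05 s.
2. the plunger has sprung back and the lowest battery is out of the outlet (value of joint plunger below 0.004 m and x of battery1_center in the frame of dispenser above 0.03 m), for 0.1 s.
At the end, for the whole second after the job is handed in: All four bottom corners of the lowest battery lie over the orange card (2 mm slack at its edges), the battery flat (within 0.08 rad) and down on the table; the plunger is out again (within 4 mm); the other two batteries are still in the magazine (x of battery1_corner0 in the frame of card_orange between -0.072 and 0.072 m and y of battery1_corner0 in the frame of card_orange between -0.052 and 0.052 m and x of battery1_corner1 in the frame of card_orange between -0.072 and 0.072 m and y of battery1_corner1 in the frame of card_orange between -0.052 and 0.052 m and x of battery1_corner2 in the frame of card_orange between -0.072 and 0.072 m and y of battery1_corner2 in the frame of card_orange between -0.052 and 0.052 m and x of battery1_corner3 in the frame of card_orange between -0.072 and 0.072 m and y of battery1_corner3 in the frame of card_orange between -0.052 and 0.052 m and angle between battery1_center's own z axis and vertical below 0.08 rad and height (world z) of battery1_center below 0.0115 m and value of joint plunger below 0.004 m and x of each of battery2_center, battery3_center in the frame of dispenser below 0.008 m); the robot touches nothing.
It fails at once if the battery is lifted off the table (height (world z) of battery1_center above 0.021 m).
It fails at once if the battery is tipped over (angle between battery1_center's own z axis and vertical above 0.6 rad).
It fails at once if a second battery is pushed out or taken from the magazine (x of any of battery2_center, battery3_center in the frame of dispenser above 0.015 m or height (world z) of battery2_center above 0.05 m or height (world z) of battery3_center above 0.065 m).
It fails at once if the cushion, screwdriver, or jar is moved by more than 15 mm (distance of any of cushion_center, screwdriver, jar_center from where it was at the start of the episode above 0.015 m).
It also fails if it takes over 48 s, if anything falls off the work surface, if the arm or the gripper's body presses on something with over 40 N, if the wrist force passes 120 N, or if a joint passes its speed limit or range.

ROBOT

A 7-joint arm with a two-finger parallel gripper is mounted at the origin on the work surface. World frame = base frame: x ahead of the robot, y to its left, z up, the work surface at z = 0. Lengths are in mm, angles in rad, forces in N, time in s.
With the tool pointing down it reaches from about 400 to 875 mm from the base axis. Payload 4.4 kg.
Tool frame: the origin (TCP) lies at the very end of the fingers, on their centre line; the grasp point (between the pads) lies 19 mm behind it; z points along the fingers, y is the line along which they close (so a half turn about z gives the same grasp; the last joint's range is limited). The gripper opens to 85 mm and grips with 20 to 120 N. Pads are 22 mm wide; open, the fingers measure 114 mm over their backs; the gripper's body (76 mm by 85 mm) begins 54 mm behind the grasp point. The pads swing forward as they close: fully open they stand 13 mm farther back than shut.
Start: joints at [-1.209, 0.628, 0.038, 1.517, -0.027, 0.996, -0.02], TCP at [269.644, 591.447, 231.313] pointing down, gripper open.
Joint ranges: [-3.06, 3.06], [-0.37, 2.12], [-1.25, 1.32], [0.18, 2.47], [-1.1, 4.24], [0.23, 1.98], [-2.94, 2.94]. Speed limits (rad/s): [2.57, 2.57, 3.14, 3.14, 3.14, 3.14, 3.14].

INTERFACE

Orientations are given as [roll, pitch, yaw] about the fixed x, y, z axes, in that order (R = Rz(yaw) Ry(pitch) Rx(roll)).
In Python, from cell import sensors, get_image, camera_params, order gives the robot as it stands.
- The arm moves only by the shell command python3 -m inch 'ROWS' [OPENING]. ROWS is JSON, a list that holds one entry, the list of rows, each a list of 4 numbers: the shift along the tool's x, y, z in cm, then the turn about the tool's z in degrees. A call has 1 to 8 rows; each row is the pose to reach, as a shift and turn from the pose commanded when the call began, along the tool's axes at that moment; what a row does not reach only later rows make up. A row lasts 1/12 s, in which the tool goes at most 41.7 mm and 7.16 degrees, less where a joint would pass 70% of its speed; a pose out of reach is approached as far as the arm can. A call with a gripper value outside its range is refused whole. OPENING is the finger opening in cm, from 0 to 8.54, set as the call begins (- or left out, the last holds). The fingers move at their own pace and stop on an object; the grip force is fixed at half the most. Time passes only in rows, so rows that repeat a pose let the fingers close. It gives the time, the measured TCP pose, the force, the opening and the grip force at its end, in the units of the state.
- sensors.read_state(): the state, without advancing time (a new reading comes with each control period).
- get_image(name): name is "scene" or "top"; returns the picture (384x512x3 uint8, blue, green, red); there is no depth.
- camera_params(name): a dict with "mtx" (3x3 intrinsics, pixels), "D" ([k1, k2, p1, p2, k3] as OpenCV has them; the pictures are not rectified), "rvec" (rotation vector, rad) and "tvec" (3), from world to camera coordinates, as OpenCV has them. Camera axes: x right, y down, z forward; pixel columns grow to the right and rows downward; lengths in mm; the calibration is good to about 2 mm. A picture is of the moment at which its call begins. camera_params takes no time and is no camera call.
- order.finish_job(): hands the job in; it is judged then, once.
The state is a dict: "clock": time; "qpos": joint angles; "qd": joint speeds; "tau": joint torques, N m; "eef_pos": TCP position; "tool_rot": TCP orientation; "force": force on the tool from outside, world axes, zero at the start; "torque": the same for the moment, N m; "width": finger opening in mm; "gripper_force": force on a finger pad.
Only numpy, scipy, OpenCV 4.12 (cv2) and the standard library are available. Lean on these libraries where they do the work, as an engineer would, in place of code of your own. Each camera call takes 0.05 s, during which the arm holds its last target. There are 200 camera calls.

## Working session

There is one attempt and no reset: what is moved stays moved. The work goes in short steps, Python scripts to look and compute and a shell command to move; the robot and the scene stay as the last step left them, time stands still between calls to the robot, and variables do not carry over. Pictures are saved under pics/ and viewed, at most 10 in all, crops included, and the job is handed in when it is done.

```bash
mkdir -p pics; ls; python3 - <<'E'
from cell import sensors,get_image,camera_params
import cv2
for n in("scene","top"):
    cv2.imwrite(f"pics/{n}0.png",get_image(n)); print(n,camera_params(n))
print(sensors.read_state())
E
```

```text
pics
scene {'mtx': array([[455.74731857,   0.        , 255.84326776],
       [  0.        , 455.74731857, 188.78528892],
       [  0.        ,   0.        ,   1.        ]]), 'D': array([-0.07627918,  0.        ,  0.        ,  0.        ,  0.        ]), 'rvec': array([ 1.81601885,  1.59740724, -0.71152929]), 'tvec': array([-100.14900515, -325.80198439, 1244.40452961])}
top {'mtx': array([[383.88318172,   0.        , 258.13793647],
       [  0.        , 383.88318172, 191.53352511],
       [  0.        ,   0.        ,   1.        ]]), 'D': array([-0.08295202,  0.        ,  0.        ,  0.        ,  0.        ]), 'rvec': array([ 1.96993222, -2.25450161,  0.23472672]), 'tvec': array([ 73.44486221, 571.85027505, 722.52070474])}
{'clock': 0.1, 'qpos': array([-1.20878412,  0.62924178,  0.03845273,  1.51826664, -0.02694946,
        0.99627049, -0.019991  ]), 'qd': array([-0.00103424, -0.00237021,  0.00080639, -0.00205832, -0.00080601,
       -0.00049626, -0.00112157]), 'tau': array([ 2.54273851e-03, -5.64515269e+01,  1.23009659e+00, -1.93966573e+01,
        1.12138357e-02,  5.57741660e-03, -1.07240177e-05]), 'eef_pos': array([269.43520458, 590.92554822, 230.48930517]), 'tool_rot': array([-3.13992551e+00,  6.29028747e-05,  2.71381058e+00]), 'force': array([-0.12775386,  0.25395481,  0.04275636]), 'torque': array([ 0.02372979, -0.0139307 , -0.01096876]), 'gripper_force': 0.0, 'width': 85.64368509544836}
```

View pics/scene0.png

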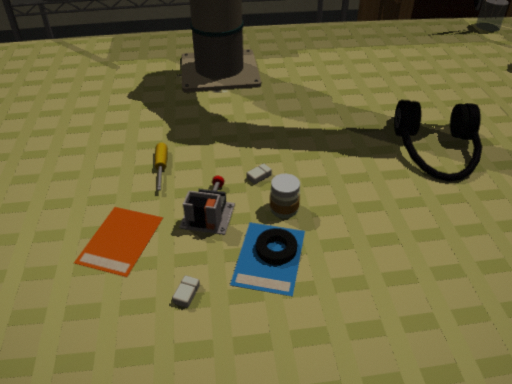

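View pics/top0.png

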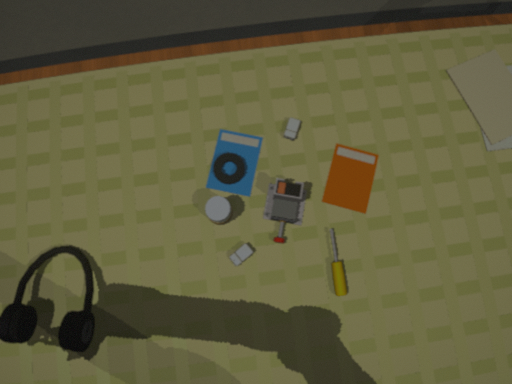

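Top view: dispenser magazine at about (290,190), red knob at (280,240), orange card at (350,178), blue card with cushion at (235,162), jar at (218,210), screwdriver at (338,265). The white look-alike batteries are at (292,128) and (241,254), and the red knob is the only one. Next I'll measure the positions and crop in close on the dispenser.

```bash
cat > h.py <<'E'
import cv2, numpy as np
from cell import sensors,get_image,camera_params
def ray(n,px):
    c=camera_params(n);R=cv2.Rodrigues(c["rvec"])[0]
    u=cv2.undistortPoints(np.array(px,float).reshape(-1,1,2),c["mtx"],c["D"]).reshape(-1,2)
    return -R.T@c["tvec"], np.c_[u,np.ones(len(u))]@R
def cast(n,px,z):
    o,d=ray(n,px); return (o+d*((z-o[2])/d[:,2])[:,None])[:,:2]
def mask(im,lo,hi):
    return cv2.inRange(cv2.cvtColor(im,cv2.COLOR_BGR2HSV),lo,hi)
def big(m,k=1):
    cs=cv2.findContours(m,cv2.RETR_EXTERNAL,cv2.CHAIN_APPROX_NONE)[0]
    return sorted(cs,key=cv2.contourArea)[-k:][::-1]
E
python3 - <<'E'
from h import *
for n in("scene","top"):
    im=get_image(n)
    o=big(mask(im,(5,180,100),(16,255,255)),1)[0]
    h=cast(n,o.reshape(-1,2),0).astype(np.float32)
    print(n,"orange",cv2.minAreaRect(h))
    b=big(mask(im,(95,150,80),(115,255,255)),1)[0]
    print("blue",cv2.minAreaRect(cast(n,b.reshape(-1,2),0).astype(np.float32)))
    r=mask(im,(0,170,60),(4,255,255))|mask(im,(172,170,60),(180,255,255))
    for c in big(r,3):
        if cv2.contourArea(c)>5:
            p=c.reshape(-1,2); print("red",cv2.boundingRect(c),cast(n,[p.mean(0)],14))
    x,y=(165,140) if n=="scene" else (240,165)
    cv2.imwrite(f"pics/crop_{n}.png",cv2.resize(im[y:y+100,x:x+100],(600,600),interpolation=cv2.INTER_CUBIC))
E
```

```text
scene orange ((594.4832153320312, -213.6562042236328), (100.29743957519531, 140.22715759277344), 66.42288208007812)
blue ((665.3378295898438, 37.70749282836914), (97.75366973876953, 137.2880859375), 70.5752944946289)
red (214, 176, 10, 6) [[471.84806813 -32.49896926]]
top orange ((593.2000732421875, -213.14010620117188), (97.89055633544922, 137.96676635742188), 66.51245880126953)
blue ((653.007568359375, 42.17218780517578), (94.7800064086914, 112.38127899169922), 70.513916015625)
red (275, 238, 8, 4) [[478.03801642 -33.15311414]]
```

View pics/crop_top.png

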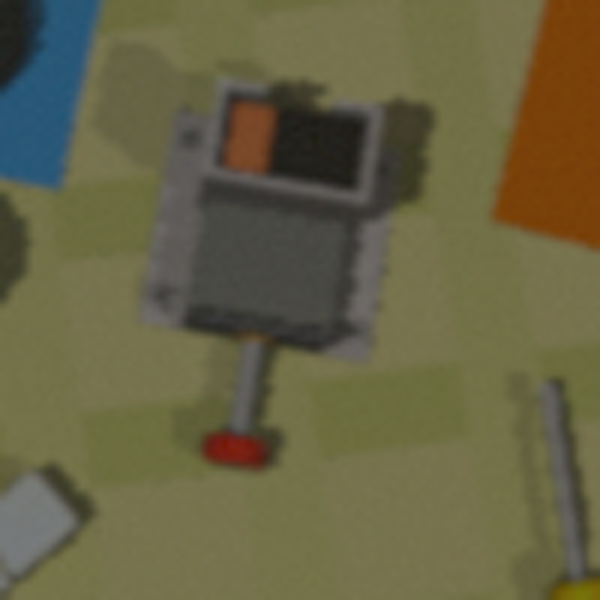

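View pics/crop_scene.png

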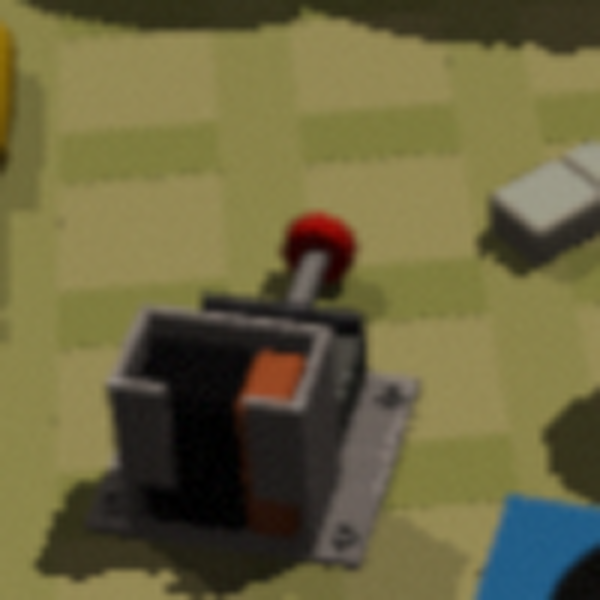

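The crops show the battery dispenser with its red knob at top-view pixel (279,240). The magazine rim spans about (276,178) to (304,199), and the base-plate rear corners are near (263,218) and (302,225). The batteries inside are copper and black, so this is the right object.

```bash
python3 - <<'E'
from h import *
f=lambda L,n="top":np.array(L)/6+((240,165) if n=="top" else (165,140))-0.4
pl=cast("top",f([(140,322),(370,360),(180,112)]),2.5); print("plate rl, rr, fl",pl)
e=pl[0]-pl[1]; yaw=np.arctan2(e[1],e[0])-np.pi/2; print("len",np.linalg.norm(e),np.linalg.norm(pl[2]-pl[0]),"yaw",np.degrees(yaw))
for z in(62,64.5):
    m=cast("top",f([(218,80),(385,105),(372,207),(203,180)]),z); print("mag",m.mean(0)); e=m[0]-m[1]; print(np.linalg.norm(e),np.degrees(np.arctan2(e[1],e[0]))-90); e=m[3]-m[2];print(np.degrees(np.arctan2(e[1],e[0]))-90)
k1=f([(235,448)]);k2=f([(321,245)],"scene")
print("knob top z14",cast("top",k1,14),"scene",cast("scene",k2,14))
s=f([(145,320),(330,332),(310,408),(110,385)],"scene")
for z in(62,64.5): print("mag scene",cast("scene",s,z).mean(0))
p=cast("scene",f([(418,380),(355,565)],"scene"),2.5);print("scene plate rl,fl",p, np.degrees(np.arctan2(*(p[1]-p[0])[::-1])))
im=get_image("top"); y=big(mask(im,(20,200,100),(32,255,255)))[0]; print("sd handle",cv2.minAreaRect(cast("top",y.reshape(-1,2),10).astype(np.float32)))
print("sd tip",cast("top",f([(550,385)]),4))
print("jar",cast("top",[(218,210)],64))
print("white",cast("top",[(292,128),(241,254)],17))
E
```

```text
plate rl, rr, fl [[528.72524843  -7.81318244]
 [503.94342236 -87.81380114]
 [603.67443262 -32.95529194]]
len 83.75104712734274 79.05381635712352 yaw -17.211435251089817
mag [574.24182155 -66.40662546]
57.56241499804662 -16.46701027277608
-16.990048029662077
mag [573.72226448 -66.13480202]
57.373936173067115 -16.467010272776022
-16.990048029662077
knob top z14 [[478.41711214 -34.46594215]] scene [[477.93614095 -33.91092985]]
mag scene [579.76974214 -65.50037841]
mag scene [582.44928879 -65.4087615 ]
scene plate rl,fl [[532.44468956  -7.99752241]
 [607.34093006 -33.31923647]] -18.67991132705288
sd handle ((380.9384765625, -146.9227294921875), (19.64450454711914, 67.64974212646484), 87.97882080078125)
sd tip [[ 486.06169904 -150.31616263]]
jar [[548.92870353  81.21652154]]
white [[719.41823611 -99.61951553]
 [458.37142805  48.20429929]]
```

```bash
cat >> h.py <<'E'
from scipy.spatial.transform import Rotation as Ro
O=np.array([577,-66.3]);A=np.radians(-17.5);d=np.array([np.cos(A),np.sin(A)]);n=np.array([-d[1],d[0]])
def where():
    s=sensors.read_state();R=Ro.from_euler("xyz",s["tool_rot"]).as_matrix();p=s["eef_pos"]
    q=p[:2]-O; print("t %.2f disp x %.1f y %.1f z %.1f yaw_err_turn %.1f F %s w %.1f"%(s["clock"],q@d,q@n,p[2],np.degrees(np.arctan2(R[1,1],R[0,1])-A),s["force"].round(1),s["width"]))
    return p,R
def goto(x,y,z):
    p,R=where(); t=np.append(O+x*d+y*n,z); print("shift cm",((t-p)@R/10).round(2))
E
python3 - <<'E'
from h import *
goto(-135,0,150)
E
```

```text
t 0.25 disp x -490.9 y 534.6 z 230.9 yaw_err_turn 83.0 F [ 0.1 -0.2  0.1] w 85.4
shift cm [-41.85 -48.71   8.13]
```

```bash
python3 -m inch '[[[-2.6,-3,0,6],[-5.2,-6,0,12],[-7.8,-9,0,18],[-10.4,-12,0,24],[-13,-15,0,30],[-15.6,-18,0,36],[-18.2,-21,0,42],[-20.8,-24.3,0,48]]]' 0; python3 - <<'E'
from h import *
goto(-135,0,150)
E
```

```text
clock: 0.92
eef_pos: [358.4, 283.0, 231.5]
tool_rot: [3.141, -0.001, 1.871]
force: [0.5, 0.6, 0.7]
width: -0.0
gripper_force: 0.0
t 0.92 disp x -313.5 y 267.4 z 231.5 yaw_err_turn 34.7 F [0.5 0.6 0.7] w -0.0
shift cm [-32.15  -0.57   8.13]
```

```bash
python3 -m inch '[[[-4,-0.1,0,6],[-8,-0.1,1,12],[-12,-0.2,2,18],[-16,-0.3,3,24],[-20,-0.3,4,30],[-24,-0.4,5,34.7],[-28,-0.5,6.5,34.7],[-32,-0.6,8,34.7]]]'; python3 -m inch '[[[0,0,0,0],[0,0,0,0]]]' ; python3 - <<'E'
from h import *
goto(-135,0,5)
im=get_image("top");cv2.imwrite("pics/t1.png",cv2.resize(im[165:305,200:360],(640,560)))
E
```

```text
clock: 1.58
eef_pos: [448.5, -22.4, 151.7]
tool_rot: [3.141, -0.0, 1.271]
force: [1.1, 0.7, 0.3]
width: 0.1
gripper_force: 0.0
clock: 1.75
eef_pos: [447.8, -24.0, 151.5]
tool_rot: [-3.141, 0.001, 1.263]
force: [-0.6, 1.1, -0.2]
width: 0.2
gripper_force: 0.0
t 1.75 disp x -135.9 y 1.5 z 151.5 yaw_err_turn -0.1 F [-0.6  1.1 -0.2] w 0.2
shift cm [-0.13  0.1  14.65]
```

View pics/t1.png

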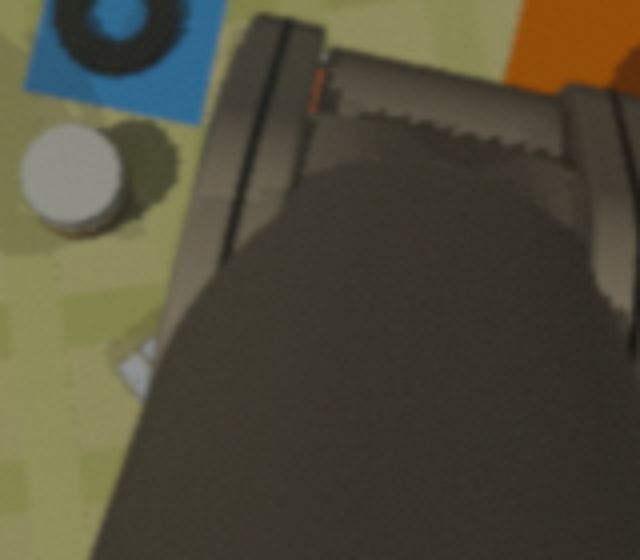

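The arm hides the knob in the top view (only the jar at (70,180) and blue card remain visible), so I'll descend and rely on force and the scene camera.

```bash
python3 -m inch '[[[-0.1,0,3.5,0],[-0.1,0,7,0],[-0.1,0,10,0],[-0.1,0,12.5,0],[-0.1,0,14,0],[-0.1,0,14.5,0],[-0.1,0,14.5,0],[-0.1,0,14.5,0]]]'; python3 - <<'E'
from h import *
where()
im=get_image("scene");cv2.imwrite("pics/s1.png",cv2.resize(im[120:240,150:310],(640,480),interpolation=cv2.INTER_CUBIC))
E
```

```text
clock: 2.47
eef_pos: [447.5, -19.7, 7.1]
tool_rot: [-3.141, -0.0, 1.274]
force: [0.6, 0.6, 0.0]
width: 0.1
gripper_force: 0.0
t 2.47 disp x -137.5 y 5.5 z 7.1 yaw_err_turn 0.5 F [0.6 0.6 0. ] w 0.1
```

View pics/s1.png

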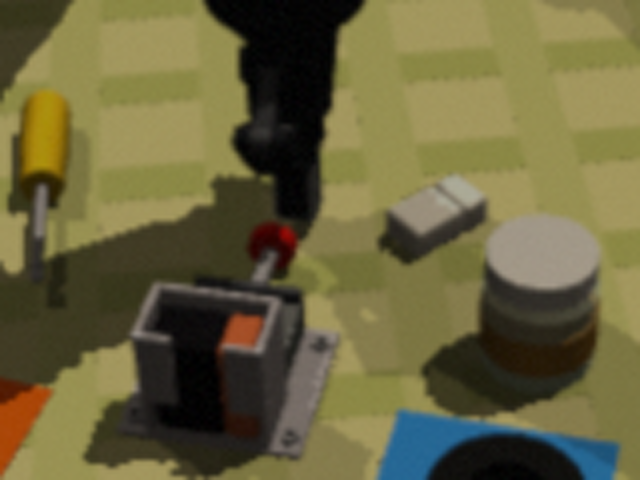

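The finger is behind the red knob (crop pixel (272,243)), slightly to its left side (finger at (300,205)). I'll correct the lateral offset and close the gap.

```bash
python3 -m inch '[[[-0.5,0,0.1,0],[-0.5,0,0.1,0],[-0.5,0,0.1,0]]]' >/dev/null; python3 - <<'E'
from h import *
where()
E
python3 -m inch '[[[0,0.3,0,0],[0,0.6,0,0],[0,0.8,0,0],[0,0.8,0,0]]]'; python3 -c "from h import *;where()"
```

```text
t 2.77 disp x -136.4 y -0.8 z 6.9 yaw_err_turn 0.3 F [-0.1 -1.2 -0.6] w -0.1
clock: 3.1
eef_pos: [454.7, -28.9, 6.2]
tool_rot: [3.14, -0.0, 1.271]
force: [0.1, 0.1, -0.0]
width: 0.1
gripper_force: 0.0
t 3.10 disp x -127.9 y -1.1 z 6.2 yaw_err_turn 0.3 F [ 0.1  0.1 -0. ] w 0.1
```

Good alignment; step on until contact.

```bash
for i in 1 2 3; do python3 -m inch '[[[0,0.2,0,0],[0,0.4,0,0],[0,0.4,0,0]]]'>/dev/null; python3 -c "from h import *;where()"; done
```

```text
t 3.35 disp x -124.3 y -1.3 z 6.0 yaw_err_turn 0.3 F [-0.7 -0.1 -0.1] w -0.0
t 3.60 disp x -121.5 y -1.2 z 5.9 yaw_err_turn 0.3 F [-2.2  0.6  2. ] w 0.4
t 3.85 disp x -117.8 y -1.3 z 5.9 yaw_err_turn 0.3 F [-4.7  0.9  1.7] w 0.2
```

```bash
python3 -m inch '[[[0,0.5,0,0],[0,1,0,0],[0,1.5,0,0],[0,2,0,0],[0,2.4,0,0],[0,2.8,0,0],[0,2.8,0,0]]]'>/dev/null; python3 -c "from h import *;where()"; for i in 1 2 ; do python3 -m inch '[[[0,0.2,0,0],[0,0.2,0,0]]]'>/dev/null; python3 -c "from h import *;where()"; done
```

```text
t 4.43 disp x -90.2 y -1.5 z 5.8 yaw_err_turn 0.3 F [-5.4 -0.2  4.3] w -0.3
t 4.60 disp x -88.7 y -1.5 z 5.8 yaw_err_turn 0.3 F [-5.4  1.1  4.2] w 0.3
t 4.77 disp x -87.0 y -1.5 z 5.8 yaw_err_turn 0.3 F [-7.1  1.   4. ] w -0.0
```

```bash
for i in 1 2 3; do python3 -m inch '[[[0,0.15,0,0],[0,0.15,0,0]]]'>/dev/null; python3 -c "from h import *;where()"; done
```

```text
t 4.93 disp x -85.9 y -1.5 z 5.8 yaw_err_turn 0.3 F [-7.5 -0.2  4.8] w 0.3
t 5.10 disp x -85.9 y -1.5 z 5.7 yaw_err_turn 0.3 F [-9.8  1.2  8.7] w -0.2
t 5.27 disp x -85.8 y -1.5 z 5.7 yaw_err_turn 0.3 F [-12.5   1.5   9.3] w -0.2
```

It has stalled at the stop with the force rising, so the plunger is fully in. Retracting.

```bash
python3 -m inch '[[[0,-0.8,0,0],[0,-1.8,0,0],[0,-2.8,0,0],[0,-3.8,0,0],[0,-4.8,0,0],[0,-5.2,0,0],[0,-5.2,0,0]]]'>/dev/null; python3 -m inch '[[[0,0,-3,0],[0,0,-7,0],[0,0,-11,0],[0,0,-14,0],[0,0,-14,0],[0,0,-14,0]]]'>/dev/null;  python3 - <<'E'
from h import *
where()
im=get_image("scene");cv2.imwrite("pics/s2.png",cv2.resize(im[160:310,70:310],(800,500),interpolation=cv2.INTER_CUBIC))
E
```

```text
t 6.35 disp x -129.8 y -0.7 z 147.8 yaw_err_turn 0.4 F [ 0.1 -0.7 -0.1] w 0.1
```

View pics/s2.png

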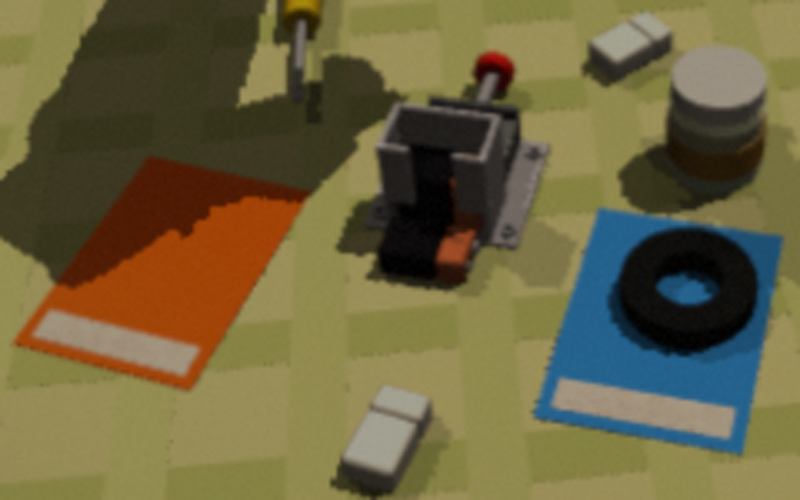

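The battery is out on the table at crop pixel (430,250), the plunger (495,70) is back out, and the others are still in the magazine. Next I'll move to its +y end.

```bash
python3 -m inch '[[[1,3,0,0],[2,6,0,0],[3,9,0,0],[4,12,0,0],[5,15,0,0],[5.7,16.8,0,-0.3],[5.7,16.8,0,-0.3],[5.7,16.8,0,-0.3]]]'>/dev/null;  python3 - <<'E'
from h import *
goto(38,56,6)
E
```

```text
t 7.07 disp x 35.2 y 56.2 z 143.7 yaw_err_turn 0.6 F [-0.3 -0.9 -1.4] w 0.2
shift cm [-0.    0.32 13.77]
```

```bash
python3 -m inch '[[[0,0.2,3.5,0],[0,0.2,7,0],[0,0.2,10,0],[0,0.2,12,0],[0,0.2,13,0],[0,0.2,13.6,0],[0,0.2,13.6,0],[0,0.2,13.6,0]]]'>/dev/null;  python3 - <<'E'
from h import *
goto(38,56,6)
im=get_image("scene");cv2.imwrite("pics/s3.png",cv2.resize(im[160:310,70:310],(800,500),interpolation=cv2.INTER_CUBIC))
E
```

```text
t 7.73 disp x 37.8 y 56.2 z 10.8 yaw_err_turn 0.6 F [ 0.6 -1.  -0.3] w 0.2
shift cm [-0.02  0.02  0.48]
```

View pics/s3.png

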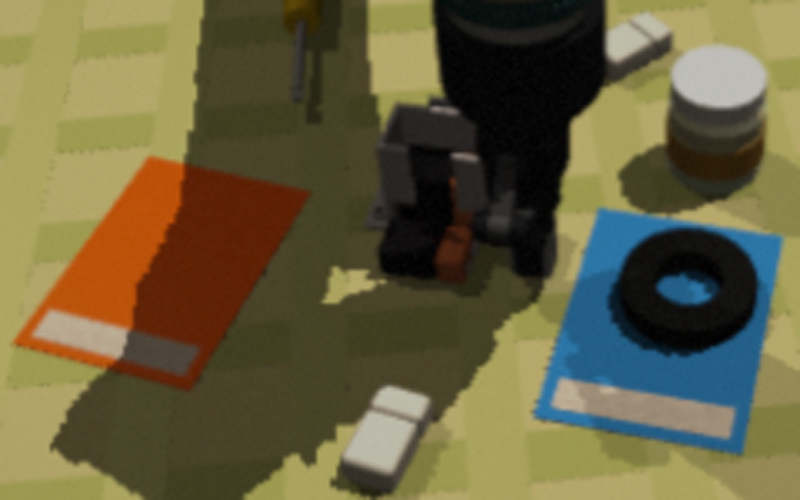

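The battery lies at (430,250) and the finger just beyond its terminal end (540,240). The closed finger linkage bulges along the tool y axis, at (495,220), and could brush the magazine. I'll raise, turn the tool 90° so it clears, and come back down.

```bash
python3 -c "
from h import *
print(sensors.read_state()['qpos'].round(2))"; python3 -m inch '[[[0.2,0,-3,0],[0.4,0,-6,0],[0.6,0,-9,0],[0.6,0,-9,6],[0.6,0,-9,12],[0.6,0,-9,18]]]'>/dev/null; python3 -c "
from h import *
where();print(sensors.read_state()['qpos'].round(2))"
```

```text
[-0.35  0.98  0.6   1.73 -0.81  0.7   0.4 ]
t 8.28 disp x 38.4 y 63.1 z 102.7 yaw_err_turn -17.7 F [-0.2  0.9 -1.3] w -0.1
[-0.45  0.9   0.78  1.69 -0.79  0.89  0.05]
```

```bash
python3 -m inch '[[[0,0,0,7],[0,0,0,14],[0,0,0,21],[0,0,0,28],[0,0,0,35],[0,0,0,42],[0,0,0,49],[0,0,0,56]]]'>/dev/null; python3 -m inch '[[[0,0,0,7],[0,0,0,14],[0,0,0,16.3],[0,0,0,16.3],[0,0,0,16.3]]]'>/dev/null; python3 -c "
from h import *
goto(36,60,6);print(sensors.read_state()['qpos'].round(2))"
```

```text
t 9.37 disp x 37.8 y 62.9 z 101.2 yaw_err_turn -89.6 F [ 1.1 -0.6  0.1] w 0.0
shift cm [-0.19  0.3   9.52]
[-0.56  1.03  1.05  1.7  -1.02  1.06 -1.02]
```

```bash
python3 -m inch '[[[-0.2,0.2,3,-0.4],[-0.2,0.2,6,-0.4],[-0.2,0.2,8,-0.4],[-0.2,0.2,9,-0.4],[-0.2,0.2,9.4,-0.4],[-0.2,0.2,9.4,-0.4],[-0.2,0.2,9.4,-0.4]]]'>/dev/null; python3 -c "
from h import *
goto(36,45,6);print(sensors.read_state()['qpos'].round(2))"
```

```text
t 9.95 disp x 36.1 y 60.4 z 7.1 yaw_err_turn -89.3 F [-0.8 -0.7  0.4] w 0.1
shift cm [-0.03  1.54  0.11]
[-0.48  1.09  0.85  1.73 -1.07  0.86 -0.98]
```

```bash
python3 -m inch '[[[0,0.6,0.1,0.3],[0,1.2,0.1,0.3],[0,1.8,0.1,0.3],[0,2.3,0.1,0.3],[0,2.8,0.1,0.3],[0,3.4,0.1,0.3],[0,4,0.1,0.3]]]'>/dev/null; python3 -c "
from h import *
where();print(sensors.read_state()['qpos'].round(2))"
```

```text
t 10.53 disp x 35.9 y 20.1 z 5.1 yaw_err_turn -89.6 F [0.6 0.5 1.2] w -0.2
[-0.41  1.08  0.83  1.76 -1.07  0.83 -0.91]
```

```bash
python3 -m inch '[[[0,0.7,0,0],[0,1.4,0,0],[0,2.1,0,0],[0,2.8,0,0],[0,3.5,0,0],[0,4.2,0,0],[0,4.9,0,0],[0,5.5,0,0]]]'>/dev/null; python3 - <<'E'
from h import *
where();print(sensors.read_state()['qpos'].round(2))
im=get_image("scene");cv2.imwrite("pics/s4.png",cv2.resize(im[160:310,70:310],(800,500),interpolation=cv2.INTER_CUBIC))
E
```

```text
t 11.20 disp x 36.2 y -35.5 z 5.1 yaw_err_turn -89.6 F [-0.3  0.5 -0.5] w 0.2
[-0.32  1.06  0.82  1.79 -1.07  0.81 -0.81]
```

View pics/s4.png

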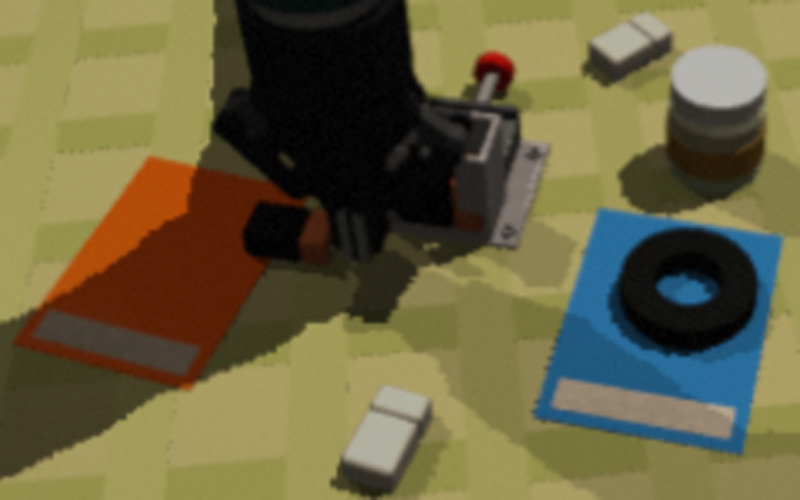

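The battery slid straight onto the card's edge, at (285,232), and is still aligned. I'll push about 56 mm more.

```bash
python3 -m inch '[[[0,0.8,0,0],[0,1.6,0,0],[0,2.4,0,0],[0,3.2,0,0],[0,4,0,0],[0,4.7,0,0],[0,5.2,0,0],[0,5.6,0,0]]]'>/dev/null; python3 -m inch '[[[0,0,0,0],[0,-1,0,0],[0,-2.5,0,0],[0,-2.5,-3,0],[0,-2.5,-6,0],[0,-2.5,-9,0],[0,-2.5,-12,0],[0,-2.5,-12,0]]]'>/dev/null; python3 -m inch '[[[-1,-3,0,0],[-2,-6,0,0],[-3,-9,0,0],[-4,-12,0,0],[-5,-15,0,0],[-6,-15,0,0],[-6,-15,0,0]]]'>/dev/null; python3 - <<'E'
from h import *
where()
im=get_image("scene");cv2.imwrite("pics/s5.png",cv2.resize(im[160:310,70:310],(800,500),interpolation=cv2.INTER_CUBIC))
E
```

```text
t 13.17 disp x -27.7 y 88.2 z 124.0 yaw_err_turn -89.3 F [-0.4 -0.5  0.4] w 0.1
```

View pics/s5.png

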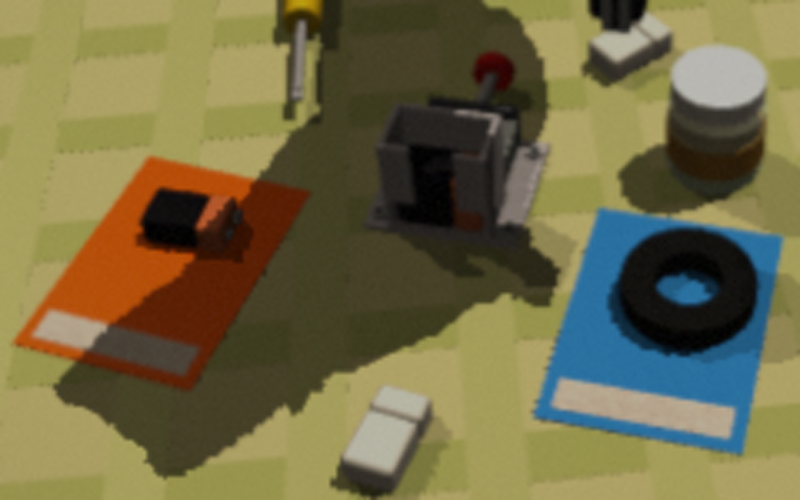

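The battery lies flat at (190,218), with card showing on all sides. The plunger is out, the other batteries are in the magazine and everything else is where it was. The arm is clear, so I'm handing in.

```bash
python3 -m inch '[[[0,0,-3,0],[0,0,-3,0],[0,0,-3,0]]]'; python3 -c "
from cell import order
print(order.finish_job())"
```

```text
clock: 13.47
eef_pos: [580.2, 19.7, 156.5]
tool_rot: [-3.142, -0.004, -0.301]
force: [-0.7, -0.4, -0.1]
width: -0.1
gripper_force: 0.0
the job is handed in; nothing more can be done
None
```

I pressed the plunger fully in once and it sprang back; one battery dropped out, and I nudged it flat and wholly onto the orange card, then handed the job in at about 13.5 s (no verdict was returned).

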